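# Take the spent filter cassette out of its dock by its side catches

### The arm

A 7-joint arm with a two-finger parallel gripper is mounted at the origin on the work surface. World frame = base frame: x ahead of the robot, y to its left, z up, the work surface at z = 0. Lengths are in mm, angles in rad, forces in N, time in s.
With the tool pointing down it reaches from about 425 to 1025 mm from the base axis. Payload 9.4 kg.
Tool frame: the origin (TCP) lies midway between the tips of the shut fingers; the grasp point (between the pads) lies 19 mm behind it; z points along the fingers, y is the direction in which the jaws open and shut (so a half turn about z gives the same grasp; the last joint's range is limited). The gripper opens to 93 mm and grips with 3 to 60 N. Pads are 15 mm wide; open, the fingers measure 128 mm over their backs; the gripper's body (75 mm by 188 mm) begins 65 mm behind the grasp point.
Start: joints at [1.093, 0.599, -0.003, 1.599, 0.002, 0.943, -0.08], TCP at [282.851, -667.547, 182.818] pointing down, gripper open.
Joint ranges: [-2.57, 2.57], [-0.35, 1.97], [-1.29, 1.29], [0.11, 2.56], [-1.05, 4.19], [0.11, 1.86], [-2.63, 2.63]. Speed limits (rad/s): [2.22, 2.22, 3.01, 3.01, 3.14, 3.14, 3.14].

### API

Orientations are given as a unit quaternion [w, x, y, z].
In Python, from rig import manip, optics, spotter gives the robot as it stands.
- The arm moves only by the tool servo_tool, never from a script. Its argument "increments" is a list of rows, each a list of 3 entries, a list of its own where there are three numbers: the shift along the tool's x, y, z in units of 1 m (1.0 is 1 m), then the turn, a rotation vector about the tool's x, y, z in units of 45 degrees (1.0 is 45 degrees), then the gripper command: -1 is fully open, 1 is shut, values between are in proportion. A call has 1 to 20 rows; each row is the pose to reach, as a shift and turn from the pose commanded when the call began, along the tool's axes at that moment; what a row does not reach only later rows make up. A row lasts 1/10 s, in which the tool goes at most 50 mm and 8.59 degrees, less where a joint would pass 70% of its speed; a pose out of reach is approached as far as the arm can. A call with a number of a shift or a turn outside -1 to 1 is refused whole. A call with a gripper value outside its range is refused whole. The fingers move at their own pace and stop on an object; "newtons" is the grip in N (left out, the last holds). Time passes only in rows, so rows that repeat a pose let the fingers close. It gives the time, the measured TCP pose, the force and the opening at its end, in the units of the state.
- manip.read_state(): the state, without advancing time (a new reading comes with each control period).
- optics.capture(name): name is "scene" or "side" or "wrist"; returns the picture (480x640x3 uint8, red, green, blue); there is no depth.
- optics.camera_params(name): a dict with "mtx" (3x3 intrinsics, pixels), "origin" and "orientation" of the camera in the world. Camera axes: x right, y down, z forward; pixel columns grow to the right and rows downward; lengths in mm; the calibration is good to about 2 mm. A picture is of the moment at which its call begins: read the wrist's pose just before it. camera_params takes no time and is no camera call; for the wrist camera it gives the pose at the moment of the call.
- manip.job_done(): hands the job in, once; it reports no verdict.
Trained networks look in the newest picture that a camera, given by its name, has taken for a name from the list of things; names that differ only in an ending like _2 or _b are one class to them, and where a whole thing is asked for, a point or a joint stands for the part that bears it (a point fixed in the world has none). Each returns a list of dicts, best first, with "conf" (0 to 1); they miss things now and then, are a little off and sometimes report something else, mostly with a low value. They report only what shows in the picture. A call takes as long as a camera call.
- spotter.cut_out(target, camera): "region" (480x640 bool, what is visible of it) and "bbox" ([left, top, right, bottom] in pixels, round what is visible of it).
The state is a dict: "time_s": time; "joint_positions": joint angles; "joint_velocities": joint speeds; "effort": joint torques, N m; "tool_pos": TCP position; "eef_rot": TCP orientation; "contact_force": force on the tool from outside, world axes, zero at the start; "ft_torque": the same for the moment, N m; "opening": opening from 0.0 (shut) to 1.0 (fully open).
Only numpy, scipy, OpenCV 4.12 (cv2) and the standard library are available. Lean on these libraries where they do the work, as an engineer would, in place of code of your own. Each camera call takes 0.05 s, during which the arm holds its last target.

### The job

The orange filter cassette in the two-bay dock is spent and has to come out. Its hooked catches let go only while it is held down: press the cassette down by its green wings until you feel its stop, pinch the two black side catches fully together while it is down there, then lift it straight out and finish still holding it by the pinched catches, upright and still, with at least 5 cm of air between its underside and the top of the dock. Leave the blue cassette seated in its bay and do not disturb the bottle, the jar or the tip box.

Things in the scene. Friction and masses are not known exactly. Their poses are not given: they have to be found in the camera images.
- dock: white two-bay dock, fixed, 250 mm long (its x), 136 mm wide (its y), flat top 58 mm above the bench. Origin: centre of its underside, on the bench; z up. Bays lie 50 mm either side of the centre along x; either cassette may be in either. A seated cassette has the dock's yaw and 1.5 mm play; at rest its underside is 20 mm and its centre 67 mm above the bench. The bay guides it until it is lifted 40 mm
- orange_mid (a point): the spent cassette, to be taken out: its centre, half-way up. Orange body 44 mm (x) by 24 mm (y); its underside is 47 mm below this point, its orange top 41 mm above, with a white port 16 mm wide and 6 mm high on that. z up; the two catches are squeezed together along y. Mass 0.18 to 0.36 kg
- orange_wing_a (a point): middle of the flat top of the orange cassette's green press wing on its +y side: 34 mm from the cassette's centre plane and 4 mm above its centre. The wing is 44 mm (x) by 16 mm (y). A spring under the cassette pushes up: it starts to move down at about 5 N and meets a hard stop 6 mm down, at 7 to 9 N; it rises again when let go
- orange_wing_b (a point): the same on the -y side. Between each wing and the body an open slot lets the catch pass
- orange_catch_a (a joint): how far the black catch on the orange cassette's +y side is pushed in (straight towards the body), m: 0 at rest, 0.009 fully in; spring 2.5 N rising to 5 N. It can move in more than 1 mm only while the cassette is at least 4 mm down, and lets go of the dock once at least 7 mm in
- orange_catch_b (a joint): the same for the catch on its -y side
- orange_pad_a (a point): centre of the outer face of the +y catch's black pad, 18 mm wide (x), 31 mm high; at rest 25 mm from the cassette's centre plane (50 mm over both pads; 32 mm when both are fully in) and 21.5 mm above its centre. It stands just inside the wing, its lower edge 2 mm above the wing's top
- orange_pad_b (a point): the same for the -y catch
- blue_mid (a point): the other cassette, to be left seated, of the same size and build but blue: its centre, half-way up
- bottle_mid (a point): bystander: loose amber bottle with a white cap, 52 mm across and 115 mm tall, standing; its centre, half-way up
- jar_mid (a point): bystander: loose white jar with a green cap, 56 mm across and 60 mm tall, standing; its centre, half-way up
- tipbox_mid (a point): bystander: loose grey and white tip box, 77 mm (its x) by 112 mm (its y), 50 mm tall; its centre, half-way up

How it is judged:
By the outcome, as a careful person would: the job done as asked, in the order asked, and still so for the second after the job is handed in, while the arm keeps its last pose, push and grip.
It also fails if it takes over 38 s, if anything falls off the work surface, if the arm or the gripper's body presses on something with over 40 N, if the wrist force passes 120 N, or if a joint passes its speed limit or range.

## Working session

There is one attempt and no reset: what is moved stays moved. The work goes in short steps, Python scripts to look and compute and a tool call to move; the robot and the scene stay as the last step left them, time stands still between calls to the robot, and variables do not carry over. Pictures are saved under pics/ and viewed, and the job is handed in when it is done.

Besides the shell and the picture viewer there is one more tool, called after "Emit:" by a JSON object that holds its "name" and its "arguments". servo_tool: Moves the arm, as the interface text tells. Shifts and turns lie within -1 to 1; 1 stands for 1 m of shift or 45 degrees of turn. Its arguments: {"type":"object","properties":{"increments":{"type":"array"},"newtons":{"type":"number"}},"required":["increments"]}

```bash
mkdir -p pics; ls; python3 - <<'E'
from rig import manip, optics, spotter
import cv2,numpy as np
s=manip.read_state();print(s)
for n in ["scene","side"]:
    im=optics.capture(n);cv2.imwrite(f"pics/{n}0.png",im[:,:,::-1])
    p=optics.camera_params(n);print(n,p)
    for t in ["orange_mid","blue_mid","dock","orange_wing_a","orange_pad_a"]:
        for r in spotter.cut_out(t,n)[:3]:print(t,r["conf"],r["bbox"],r["region"].sum())
print(manip.read_state()["time_s"])
E
```

```text
pics
{'time_s': 0.0, 'joint_positions': array([ 1.09328604,  0.60012651, -0.00255707,  1.60012341,  0.00179383,
        0.94288652, -0.07977496]), 'joint_velocities': array([-1.59908732e-03,  1.31344059e-03, -1.11698194e-03,  1.21955841e-03,
        7.41738888e-04,  6.66273757e-05,  1.56619970e-03]), 'effort': array([-6.81871916e-04, -7.65075374e+01,  1.49833973e+00, -2.52350485e+01,
       -5.21718187e-02,  1.68492756e-02,  1.10425476e-04]), 'tool_pos': array([ 282.64793125, -667.04868908,  181.96111513]), 'eef_rot': array([-7.39862270e-04,  9.79976626e-01,  1.99111070e-01, -2.16024453e-04]), 'contact_force': array([0.39087051, 0.83186202, 0.01746495]), 'ft_torque': array([ 0.03519109, -0.01244205, -0.00427495]), 'opening': 0.9981555794553049}
scene {'mtx': array([[449.25195019,   0.        , 318.85409841],
       [  0.        , 449.25195019, 236.5604875 ],
       [  0.        ,   0.        ,   1.        ]]), 'origin': array([1048.70426846,  -98.06385129,  599.80012283]), 'orientation': array([-0.29314646,  0.75341501,  0.54658704, -0.21834281])}
orange_mid 0.69 [284.6, 223.5, 343.1
[... 302 characters left out ...]

orange_pad_a 0.4 [299.3, 229.7, 299.8, 257.1] 83
side {'mtx': array([[591.25812381,   0.        , 319.59476279],
       [  0.        , 591.25812381, 235.75513393],
       [  0.        ,   0.        ,   1.        ]]), 'origin': array([ 59.49221444, 577.70600195, 840.05196603]), 'orientation': array([ 0.14425103, -0.35237902,  0.85555824, -0.35077167])}
blue_mid 0.89 [307.9, 246.0, 362.6, 285.8] 1296
dock 0.96 [268.2, 203.5, 390.9, 335.3] 7466
dock 0.55 [291.7, 205.6, 343.4, 244.6] 1229
orange_wing_a 0.57 [294.4, 207.1, 341.8, 244.9] 1156
orange_wing_a 0.23 [414.5, 227.5, 486.5, 288.6] 2946
orange_pad_a 0.65 [300.6, 220.0, 309.4, 237.0] 95
orange_pad_a 0.38 [327.3, 214.1, 328.7, 231.1] 73
0.6
```

View pics/scene0.png

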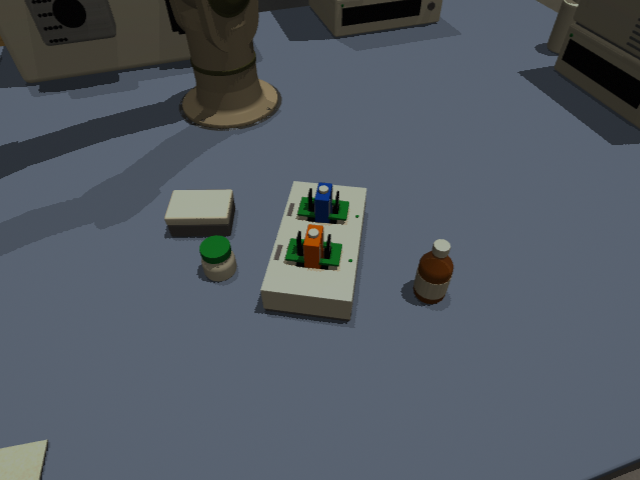

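View pics/side0.png

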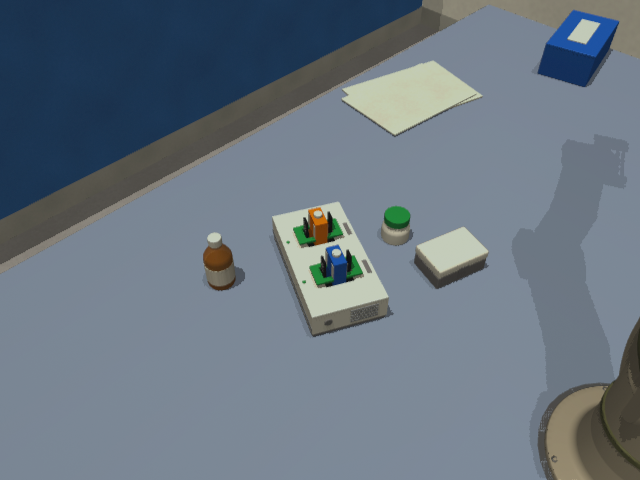

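```bash
python3 - <<'E'
import cv2
for n,(a,b,c,d) in {"scene":(240,160,400,340),"side":(250,190,410,350)}.items():
    im=cv2.imread(f"pics/{n}0.png")[b:d,a:c];cv2.imwrite(f"pics/{n}0z.png",cv2.resize(im,None,fx=3.3,fy=3.3,interpolation=cv2.INTER_CUBIC))
E
```

```text
(no output)
```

View pics/scene0z.png

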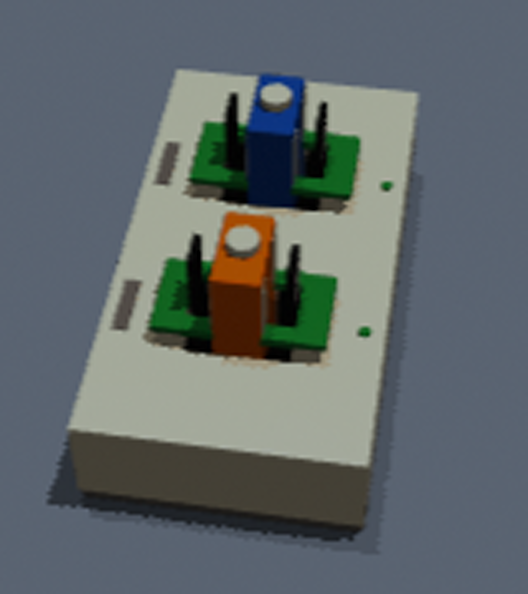

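View pics/side0z.png

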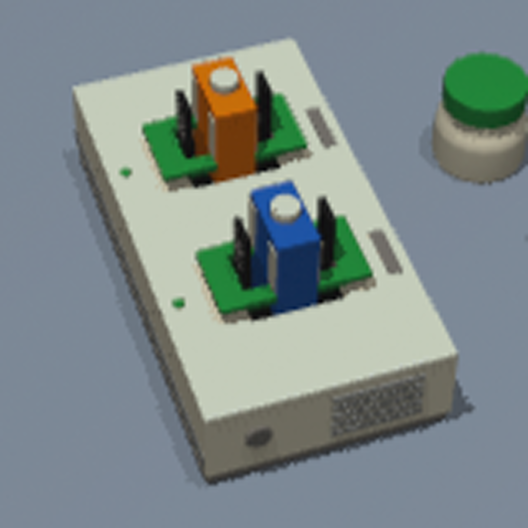

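```bash
cat > h.py <<'E'
import numpy as np, cv2
from scipy.spatial.transform import Rotation as R
from scipy.optimize import least_squares
def rot(q): return R.from_quat(np.asarray(q)[[1,2,3,0]])
def proj(P,cp):
    c=rot(cp["orientation"]).inv().apply(np.atleast_2d(P)-cp["origin"])
    u=c@np.array(cp["mtx"]).T
    return u[:,:2]/u[:,2:]
def dockpts(x,y,th,L):
    c,s=np.cos(th),np.sin(th); L=np.array(L,float)
    return np.c_[x+c*L[:,0]-s*L[:,1],y+s*L[:,0]+c*L[:,1],L[:,2]]
E
python3 - <<'E'
from h import *
from rig import optics
L=[[-125,-68,58],[-125,68,58],[125,68,58],[125,-68,58],[50,0,114],[-50,0,114]]
z={"scene":[(178,69),(418,92),(368,467),(68,430),(242,236),(277,93)],
"side":[(458,352),(205,420),(73,87),(292,38),(224,76),(286,204)]}
off={"scene":(240,160),"side":(250,190)}
obs={k:np.array(v)/3.3+off[k] for k,v in z.items()}
cps={k:optics.camera_params(k) for k in z}
def f(p,ks): return np.concatenate([(proj(dockpts(*p,L),cps[k])-obs[k]).ravel() for k in ks])
for ks in (["scene"],["side"],["scene","side"]):
    r=least_squares(f,[600,0,0],args=(ks,),x_scale=[100,100,1]); print(ks,r.x,np.degrees(r.x[2]),np.round(r.fun.reshape(-1,2),1).tolist())
print(dockpts(*r.x,[[50,0,67],[-50,0,67]]))
for k in z:
  o=rot(cps[k]["orientation"]);print(o.apply([0,0,1]))
E
```

```text
['scene'] [ 5.62682515e+02  5.43976232e+01 -4.71898239e-01] -27.037777465812535 [[-0.3, 0.4], [0.1, 0.7], [0.2, -0.5], [-0.0, -1.0], [0.2, 0.7], [-0.3, 0.2]]
['side'] [ 5.60424689e+02  5.41049122e+01 -4.68517159e-01] -26.844055855772808 [[-0.0, -0.4], [-0.1, -0.5], [-0.1, 0.4], [0.3, 0.2], [0.0, 0.2], [-0.1, 0.2]]
['scene', 'side'] [ 5.61482775e+02  5.42257949e+01 -4.69645788e-01] -26.90872151763614 [[-0.7, 0.1], [-0.4, 0.2], [0.0, -1.2], [-0.1, -1.5], [-0.1, 0.2], [-0.7, -0.2], [-0.6, -0.7], [-0.7, -0.8], [-0.5, 0.1], [-0.0, 0.0], [-0.4, -0.0], [-0.6, -0.1]]
[[606.06920781  31.59727221  67.        ]
 [516.89634281  76.85431749  67.        ]]
[-0.64946562  0.20303518 -0.73278314]
[ 0.49403947 -0.49854911 -0.71230175]
```

Emit:
{"name": "servo_tool", "arguments": {"increments": [[[0.57, -0.518, -0.02], [0, 0, -1], -1], [[0.57, -0.518, -0.02], [0, 0, -1], -1], [[0.57, -0.518, -0.02], [0, 0, -1], -1], [[0.57, -0.518, -0.02], [0, 0, -1], -1], [[0.57, -0.518, -0.02], [0, 0, -1], -1], [[0.57, -0.518, -0.02], [0, 0, -1], -1], [[0.57, -0.518, -0.02], [0, 0, -1], -1], [[0.57, -0.518, -0.02], [0, 0, -1], -1], [[0.57, -0.518, -0.02], [0, 0, -1], -1], [[0.57, -0.518, -0.02], [0, 0, -1], -1], [[0.57, -0.518, -0.02], [0, 0, -1], -1], [[0.57, -0.518, -0.02], [0, 0, -1], -1], [[0.57, -0.518, -0.02], [0, 0, -1], -1], [[0.57, -0.518, -0.02], [0, 0, -1], -1], [[0.57, -0.518, -0.02], [0, 0, -1], -1], [[0.57, -0.518, -0.02], [0, 0, -1], -1], [[0.57, -0.518, -0.02], [0, 0, -1], -1]]}}

```text
time_s: 2.3
tool_pos: [606.7, 36.3, 202.9]
eef_rot: [-0.001, 0.828, 0.561, 0.001]
contact_force: [0.2, -1.8, 0.6]
opening: 0.999
```

Emit:
{"name": "servo_tool", "arguments": {"increments": [[[0, 0, 0], [0, 0, -1], -0.25], [[0, 0, 0], [0, 0, -1], -0.25], [[0, 0, 0], [0, 0, -1], -0.25], [[0, 0, 0], [0, 0, -1], -0.25], [[0, 0, 0], [0, 0, -1], -0.25], [[0, 0, 0], [0, 0, -1], -0.25]]}}

```text
time_s: 2.9
tool_pos: [605.2, 30.0, 202.7]
eef_rot: [-0.0, 0.552, 0.834, -0.0]
contact_force: [-0.5, -0.1, -0.0]
opening: 0.625
```

Emit:
{"name": "servo_tool", "arguments": {"increments": [[[0, 0, 0], [0, 0, -0.89], -0.25], [[0, 0, 0], [0, 0, -0.89], -0.25], [[0, 0, 0], [0, 0, -0.89], -0.25], [[0, 0, 0], [0, 0, -0.89], -0.25], [[0, 0, 0], [0, 0, -0.89], -0.25], [[0, 0, 0], [0, 0, -0.89], -0.25], [[0, 0, 0], [0, 0, -0.89], -0.25]]}}

```text
time_s: 3.6
tool_pos: [605.4, 31.1, 202.7]
eef_rot: [-0.0, 0.236, 0.972, -0.0]
contact_force: [1.1, 0.5, -0.3]
opening: 0.625
```

```bash
python3 - <<'E'
from h import *
from rig import manip, optics, spotter
s=manip.read_state()
cp=optics.camera_params("wrist");im=optics.capture("wrist")
cv2.imwrite("pics/w1.png",im[:,:,::-1])
print(s["time_s"],s["tool_pos"],s["opening"],s["contact_force"],s["joint_positions"]);print(rot(s["eef_rot"]).as_matrix())
print(cp)
L=[[50,0,114],[50,0,108],[50,34,71],[50,-34,71],[28,-12,108],[28,12,108],[72,12,108],[72,-12,108],[28,42,71],[72,42,71],[28,-42,71],[72,-42,71]]
print(np.round(proj(dockpts(561.5,54.2,-.4696,L),cp),1).tolist())
E
```

```text
3.6 [605.41694714  31.05171511 202.71160573] 0.6253455980405251 [ 1.10464225  0.4697508  -0.31328335] [ 0.32956575  0.51673605 -0.70095247  1.82955144  0.40476965  0.94324267
  0.5442989 ]
[[-8.88607596e-01  4.58668139e-01 -2.80188854e-04]
 [ 4.58668204e-01  8.88607573e-01 -2.43920157e-04]
 [ 1.37099533e-04 -3.45263023e-04 -9.99999931e-01]]
{'mtx': array([[332.60222263,   0.        , 319.52853567],
       [  0.        , 332.60222263, 237.74435199],
       [  0.        ,   0.        ,   1.        ]]), 'origin': array([546.64884535,  62.04679536, 405.26196374]), 'orientation': array([0.1039939 , 0.84775508, 0.51622132, 0.06334141])}
[[319.8, 231.5], [319.7, 230.1], [352.9, 221.9], [286.5, 222.4], [306.2, 206.3], [332.9, 206.1], [332.8, 253.0], [307.0, 253.2], [361.3, 200.4], [360.3, 242.6], [277.9, 201.0], [279.5, 243.2]]
```

View pics/w1.png

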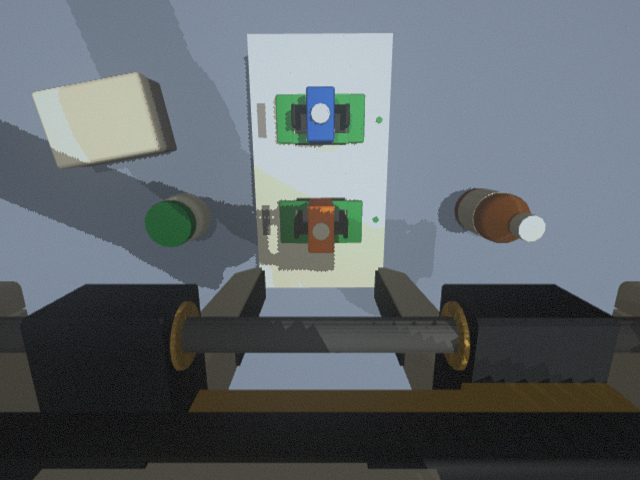

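Emit:
{"name": "servo_tool", "arguments": {"increments": [[[0, 0.0015, 0.03], [0, 0, -0.009], -0.25], [[0, 0.0015, 0.06], [0, 0, -0.009], -0.25], [[0, 0.0015, 0.085], [0, 0, -0.009], -0.25], [[0, 0.0015, 0.105], [0, 0, -0.009], -0.25], [[0, 0.0015, 0.118], [0, 0, -0.009], -0.25], [[0, 0.0015, 0.122], [0, 0, -0.009], -0.25], [[0, 0.0015, 0.122], [0, 0, -0.009], -0.25], [[0, 0.0015, 0.122], [0, 0, -0.009], -0.25]]}}

```text
time_s: 4.45
tool_pos: [606.8, 33.3, 81.7]
eef_rot: [0.001, 0.23, 0.973, 0.0]
contact_force: [0.0, 0.4, -0.2]
opening: 0.622
```

```bash
python3 - <<'E'
from h import *
from rig import manip, optics, spotter
s=manip.read_state()
print(s["time_s"],s["tool_pos"],s["opening"],s["contact_force"])
for n in ["scene","side","wrist"]:
    im=optics.capture(n)[:,:,::-1]
    if n=="wrist": a,b,c,d=200,160,440,340
    else:
        p=proj([[606,32,90]],optics.camera_params(n))[0].astype(int);a,b,c,d=p[0]-60,p[1]-45,p[0]+60,p[1]+45
    z=im[b:d,a:c]; f=720/z.shape[1]
    cv2.imwrite(f"pics/{n}2.png",cv2.resize(z,None,fx=f,fy=f,interpolation=cv2.INTER_CUBIC))
E
```

```text
4.45 [606.81685131  33.34206802  81.66582656] 0.6224985437134322 [ 0.04377579  0.42192478 -0.2359354 ]
```

View pics/scene2.png

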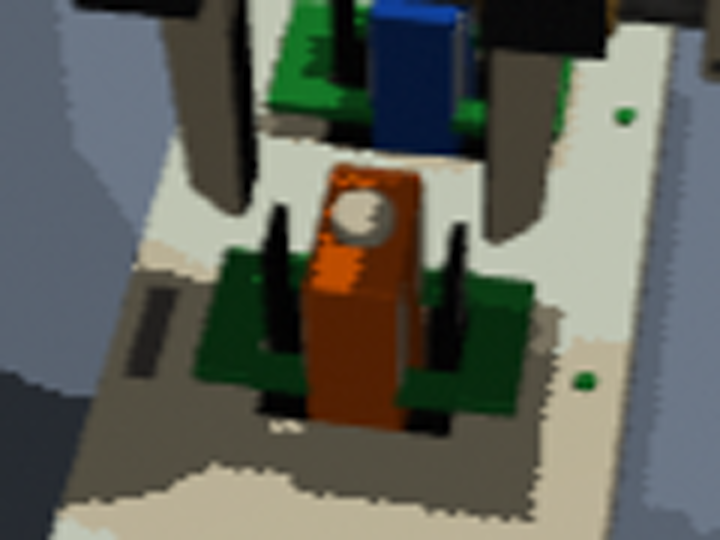

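View pics/side2.png

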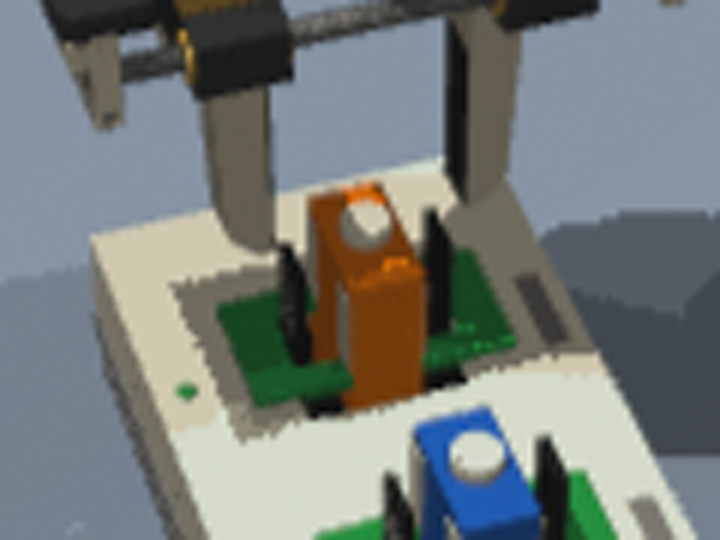

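View pics/wrist2.png

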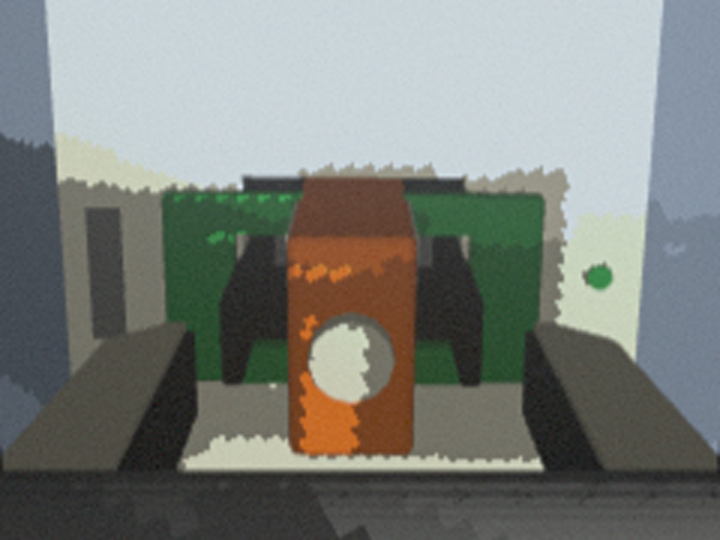

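```bash
python3 - <<'E'
from h import *
from rig import manip, optics
M={};O={}
for n in ["scene","side"]:
    cp=optics.camera_params(n);M[n]=cp
    p=proj([[606,32,90]],cp)[0].astype(int);O[n]=p-[60,45]
def px(n,z): return np.array(z)/6+O[n]
for nm,a,b in [("-y",(235,212),(470,200)),("+y",(497,242),(258,250)),("port",(362,213),(367,222))]:
    pa,pb=px("scene",a),px("side",b)
    r=least_squares(lambda P:np.r_[proj([P],M["scene"])[0]-pa,proj([P],M["side"])[0]-pb],[600,30,90],x_scale=100)
    print(nm,r.x,r.fun)
s=manip.read_state();print(s["tool_pos"])
for n in M: print(n,(proj([s["tool_pos"]],M[n])[0]-O[n])*6)
E
```

```text
-y [592.15763849   1.65961233 109.13627242] [-0.63428692 -0.23683285 -0.75674041  0.30398191]
+y [622.2893809   60.98912879 108.58620738] [-0.47207507 -0.14749812 -0.56846669  0.17087166]
port [605.28709844  31.51618873 111.71661747] [-0.30093332 -0.10364148 -0.35998447  0.12718172]
[606.77117948  33.12776386  81.68179111]
scene [370.00352738 295.16785404]
side [357.8389982  294.66309322]
```

```bash
python3 - <<'E'
from h import *
from rig import manip, optics
s=manip.read_state();cp=optics.camera_params("wrist");T=rot(s["eef_rot"])
print(s["joint_velocities"].round(4),s["tool_pos"],s["eef_rot"],T.apply([0,0,1]))
print("cam in tool",T.inv().apply(cp["origin"]-s["tool_pos"]))
for z in (0,-19,-27):
    P=[T.apply([x,y,z])+s["tool_pos"] for y in (-29,29) for x in (-7.5,7.5)]
    print(z,proj(P,cp).round(1).tolist(), ((proj(P,cp)-[200,160])*3).round(0).tolist())
for n in ["scene","side"]:
    im=optics.capture(n)[:,:,::-1]
    cv2.imwrite(f"pics/{n}3.png",im)
E
```

```text
[-0.0003  0.0032  0.0013  0.0018  0.0008 -0.0023 -0.0003] [606.77117948  33.12776386  81.68179111] [6.64167537e-04 2.30083152e-01 9.73170735e-01 1.49788535e-04] [ 1.36162446e-03 -1.40878824e-05 -9.99999073e-01]
cam in tool [  66.47872428    0.54481717 -202.55359408]
0 [[273.6, 273.1], [272.8, 250.8], [363.6, 273.1], [364.3, 250.7]] [[221.0, 339.0], [218.0, 272.0], [491.0, 339.0], [493.0, 272.0]]
-19 [[269.3, 284.2], [268.3, 260.0], [367.7, 284.2], [368.6, 259.9]] [[208.0, 373.0], [205.0, 300.0], [503.0, 373.0], [506.0, 300.0]]
-27 [[267.2, 289.6], [266.2, 264.4], [369.7, 289.5], [370.7, 264.3]] [[202.0, 389.0], [199.0, 313.0], [509.0, 389.0], [512.0, 313.0]]
```

View pics/scene3.png

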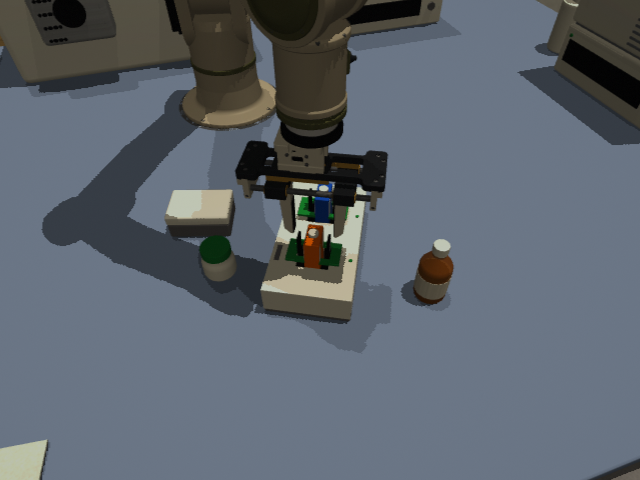

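Emit:
{"name": "servo_tool", "arguments": {"increments": [[[0, -0.0012, 0.004], [0, 0, 0], -0.25], [[0, -0.0012, 0.008], [0, 0, 0], -0.25], [[0, -0.0012, 0.008], [0, 0, 0], -0.25]]}}

```text
time_s: 5.0
tool_pos: [605.2, 31.8, 72.1]
eef_rot: [-0.001, 0.23, 0.973, -0.0]
contact_force: [0.3, -0.0, 0.4]
opening: 0.621
```

Emit:
{"name": "servo_tool", "arguments": {"increments": [[[0, 0, 0.002], [0, 0, 0], -0.25], [[0, 0, 0.004], [0, 0, 0], -0.25], [[0, 0, 0.004], [0, 0, 0], -0.25]]}}

```text
time_s: 5.3
tool_pos: [605.5, 32.1, 68.5]
eef_rot: [-0.0, 0.23, 0.973, -0.0]
contact_force: [0.1, -1.0, 0.8]
opening: 0.627
```

Emit:
{"name": "servo_tool", "arguments": {"increments": [[[0, 0, 0.001], [0, 0, 0], -0.25], [[0, 0, 0.002], [0, 0, 0], -0.25], [[0, 0, 0.002], [0, 0, 0], -0.25]]}}

```text
time_s: 5.6
tool_pos: [605.7, 32.1, 66.7]
eef_rot: [-0.0, 0.23, 0.973, -0.0]
contact_force: [-0.6, 0.1, -1.1]
opening: 0.624
```

Emit:
{"name": "servo_tool", "arguments": {"increments": [[[0, 0, 0.005], [0, 0, 0], -0.25], [[0, 0, 0.01], [0, 0, 0], -0.25], [[0, 0, 0.01], [0, 0, 0], -0.25]]}}

```text
time_s: 5.9
tool_pos: [605.2, 31.9, 55.9]
eef_rot: [-0.001, 0.23, 0.973, -0.0]
contact_force: [-0.0, -0.4, -0.0]
opening: 0.624
```

```bash
cat > look.py <<'E'
from h import *
import sys
from rig import manip, optics
k=sys.argv[1]
s=manip.read_state()
print(s["time_s"],s["tool_pos"],s["opening"],s["contact_force"],s["ft_torque"])
out=[]
for n in ["scene","side","wrist"]:
    im=optics.capture(n)[:,:,::-1]
    if n=="wrist": a,b,c,d=260,180,380,300
    else:
        p=proj([[606,32,90]],optics.camera_params(n))[0].astype(int);a,b,c,d=p[0]-50,p[1]-60,p[0]+50,p[1]+40
    out.append(cv2.resize(im[b:d,a:c],(600,600) if n!="wrist" else (600,600),interpolation=cv2.INTER_CUBIC))
cv2.imwrite(f"pics/c{k}.png",cv2.resize(np.hstack(out[:2]),(800,400)))
cv2.imwrite(f"pics/v{k}.png",out[2])
E
python3 look.py 4
```

```text
5.9 [605.18001471  31.91670603  55.91146383] 0.6244934925878755 [-0.01382232 -0.42527769 -0.03046914] [-0.00438065 -0.12352272 -0.00347111]
```

View pics/c4.png

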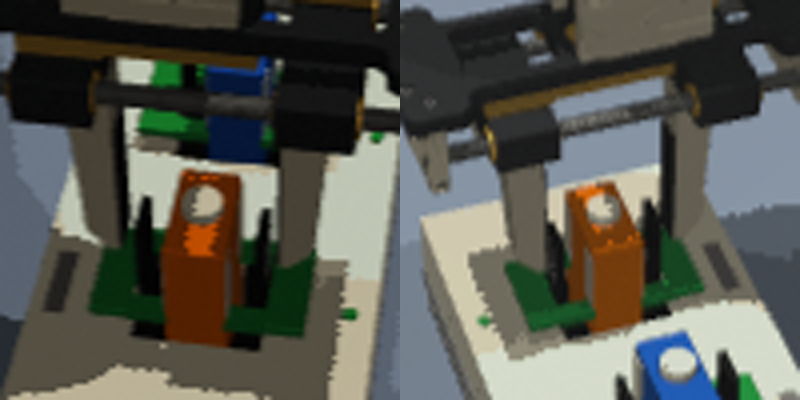

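View pics/v4.png

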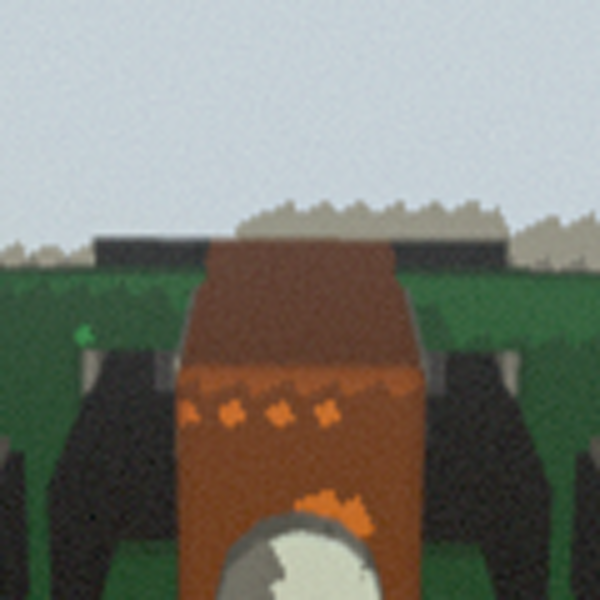

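Emit:
{"name": "servo_tool", "arguments": {"increments": [[[0, 0, 0.003], [0, 0, 0], -0.25], [[0, 0, 0.006], [0, 0, 0], -0.25], [[0, 0, 0.006], [0, 0, 0], -0.25]]}}

```text
time_s: 6.35
tool_pos: [605.4, 32.0, 50.3]
eef_rot: [-0.0, 0.23, 0.973, -0.0]
contact_force: [0.3, 0.6, 0.5]
opening: 0.629
```

Emit:
{"name": "servo_tool", "arguments": {"increments": [[[0, 0, 0.002], [0, 0, 0], -0.25], [[0, 0, 0.003], [0, 0, 0], -0.25], [[0, 0, 0.003], [0, 0, 0], -0.25]]}}

```text
time_s: 6.65
tool_pos: [605.6, 32.0, 47.6]
eef_rot: [-0.0, 0.23, 0.973, -0.0]
contact_force: [-0.6, -0.5, 0.1]
opening: 0.625
```

Emit:
{"name": "servo_tool", "arguments": {"increments": [[[0, 0, 0.001], [0, 0, 0], -0.25], [[0, 0, 0.002], [0, 0, 0], -0.25], [[0, 0, 0.002], [0, 0, 0], -0.25]]}}

```text
time_s: 6.95
tool_pos: [605.7, 32.0, 45.7]
eef_rot: [-0.0, 0.23, 0.973, -0.0]
contact_force: [0.6, 0.2, 0.5]
opening: 0.625
```

Emit:
{"name": "servo_tool", "arguments": {"increments": [[[0, 0, 0.001], [0, 0, 0], -0.25], [[0, 0, 0.002], [0, 0, 0], -0.25], [[0, 0, 0.002], [0, 0, 0], -0.25]]}}

```text
time_s: 7.25
tool_pos: [605.6, 32.0, 43.6]
eef_rot: [-0.0, 0.23, 0.973, -0.0]
contact_force: [-0.5, 0.6, 0.1]
opening: 0.626
```

```bash
python3 look.py 5
```

```text
7.25 [605.60862746  32.02492422  43.63549849] 0.6255047346017353 [-0.51411372  0.59844453  0.05439581] [ 0.01578977 -0.1259347   0.02148924]
```

View pics/c5.png

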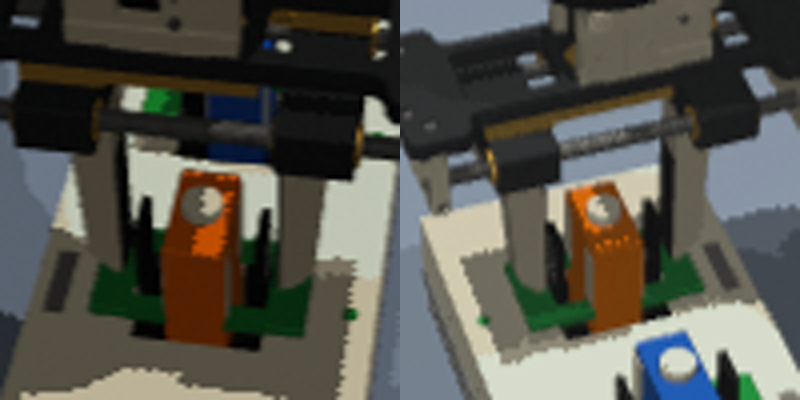

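Emit:
{"name": "servo_tool", "arguments": {"increments": [[[0, 0, 0.001], [0, 0, 0], -0.25], [[0, 0, 0.002], [0, 0, 0], -0.25], [[0, 0, 0.002], [0, 0, 0], -0.25]]}}

```text
time_s: 7.7
tool_pos: [605.6, 32.0, 41.6]
eef_rot: [-0.0, 0.23, 0.973, -0.0]
contact_force: [-0.1, 0.2, 0.2]
opening: 0.626
```

Emit:
{"name": "servo_tool", "arguments": {"increments": [[[0, 0, 0.001], [0, 0, 0], -0.25], [[0, 0, 0.002], [0, 0, 0], -0.25], [[0, 0, 0.002], [0, 0, 0], -0.25]]}}

```text
time_s: 8.0
tool_pos: [605.6, 32.0, 39.6]
eef_rot: [-0.0, 0.23, 0.973, -0.0]
contact_force: [0.2, 0.2, 0.9]
opening: 0.626
```

Emit:
{"name": "servo_tool", "arguments": {"increments": [[[0, 0, 0.001], [0, 0, 0], -0.25], [[0, 0, 0.002], [0, 0, 0], -0.25], [[0, 0, 0.002], [0, 0, 0], -0.25]]}}

```text
time_s: 8.3
tool_pos: [605.6, 32.1, 37.7]
eef_rot: [-0.0, 0.23, 0.973, -0.0]
contact_force: [-0.0, 0.0, -0.8]
opening: 0.625
```

Emit:
{"name": "servo_tool", "arguments": {"increments": [[[0, 0, 0.001], [0, 0, 0], -0.25], [[0, 0, 0.002], [0, 0, 0], -0.25], [[0, 0, 0.002], [0, 0, 0], -0.25]]}}

```text
time_s: 8.6
tool_pos: [605.8, 32.0, 35.9]
eef_rot: [0.0, 0.23, 0.973, -0.0]
contact_force: [-0.6, -0.8, 2.5]
opening: 0.623
```

```bash
python3 look.py 6
```

```text
8.6 [605.80185924  32.00863458  35.94554269] 0.622725744214113 [-0.60778512 -0.83988007  2.48995357] [-0.05770273  0.04468578 -0.00367397]
```

View pics/c6.png

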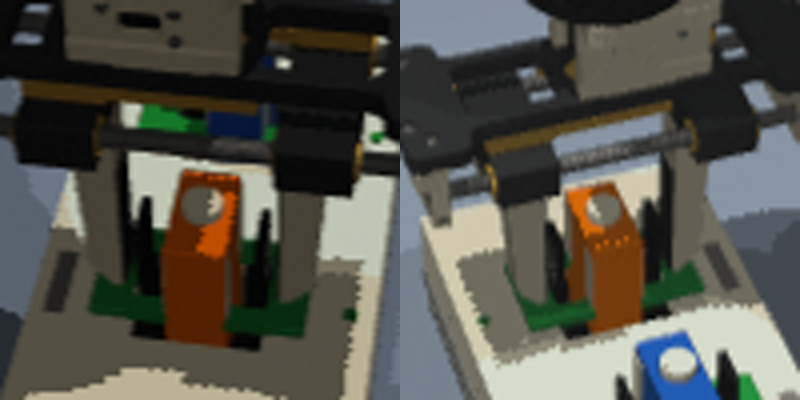

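View pics/v6.png

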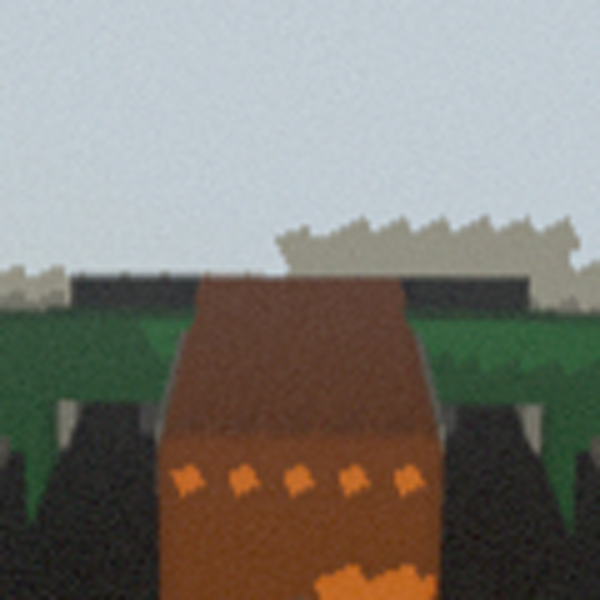

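```bash
python3 - <<'E'
from h import *
from rig import manip, optics
s=manip.read_state();cp=optics.camera_params("wrist");T=rot(s["eef_rot"])
print("cam in tool",T.inv().apply(cp["origin"]-s["tool_pos"]), T.inv().apply(rot(cp["orientation"]).apply([0,0,1])),cp["origin"])
V=lambda P:((proj(P,cp)-[260,180])*5).round(0).tolist()
for dz in (0,-3,-6):
  print(dz,"top-x corners",V(dockpts(561.5,54.2,-.4696,[[28,-12,108+dz],[28,12,108+dz],[28,-12,50],[28,42,71+dz]])))
for z in (-20,-24,-28,-32,-36):
    P=[T.apply([x,y,z])+s["tool_pos"] for y in (-29,29) for x in (7.5,)]
    print(z,V(P))
im=optics.capture("wrist")[:,:,::-1];cv2.imwrite("pics/w6.png",im[150:330,210:430].repeat(3,0).repeat(3,1))
E
```

```text
cam in tool [  66.46728537    0.53703032 -202.53777803] [-2.41848117e-01  3.05882858e-04  9.70314070e-01] [546.56013043  62.28717534 238.4727327 ]
0 top-x corners [[143.0, 434.0], [434.0, 435.0], [188.0, 271.0], [693.0, 321.0]]
-3 top-x corners [[147.0, 422.0], [431.0, 424.0], [188.0, 271.0], [686.0, 313.0]]
-6 top-x corners [[150.0, 411.0], [428.0, 413.0], [188.0, 271.0], [680.0, 306.0]]
-20 [[41.0, 402.0], [545.0, 402.0]]
-24 [[35.0, 413.0], [550.0, 413.0]]
-28 [[30.0, 425.0], [555.0, 425.0]]
-32 [[24.0, 437.0], [561.0, 436.0]]
-36 [[18.0, 449.0], [566.0, 449.0]]
```

View pics/w6.png

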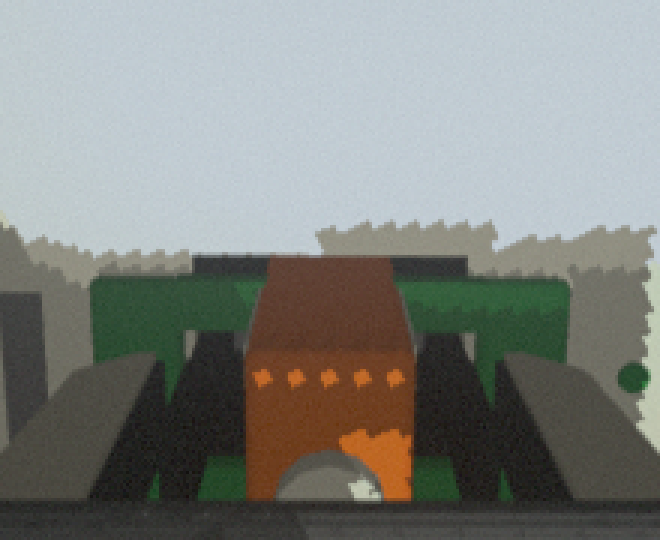

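Emit:
{"name": "servo_tool", "arguments": {"increments": [[[0, 0, 0.001], [0, 0, 0], -0.25], [[0, 0, 0.002], [0, 0, 0], -0.25], [[0, 0, 0.003], [0, 0, 0], -0.25], [[0, 0, 0.003], [0, 0, 0], -0.25]]}}

```text
time_s: 9.2
tool_pos: [605.8, 32.0, 32.9]
eef_rot: [0.0, 0.23, 0.973, -0.0]
contact_force: [-0.1, -0.3, 4.6]
opening: 0.621
```

Emit:
{"name": "servo_tool", "arguments": {"increments": [[[0, 0, 0.001], [0, 0, 0], -0.25], [[0, 0, 0.002], [0, 0, 0], -0.25], [[0, 0, 0.002], [0, 0, 0], -0.25]]}}

```text
time_s: 9.5
tool_pos: [605.8, 32.0, 31.0]
eef_rot: [0.0, 0.23, 0.973, -0.0]
contact_force: [-1.2, -1.7, 7.1]
opening: 0.628
```

Emit:
{"name": "servo_tool", "arguments": {"increments": [[[0, 0, 0.001], [0, 0, 0], -0.25], [[0, 0, 0.002], [0, 0, 0], -0.25], [[0, 0, 0.002], [0, 0, 0], -0.25]]}}

```text
time_s: 9.8
tool_pos: [605.8, 32.1, 29.6]
eef_rot: [0.0, 0.23, 0.973, -0.0]
contact_force: [-2.4, -1.1, 13.2]
opening: 0.625
```

Emit:
{"name": "servo_tool", "arguments": {"increments": [[[0, 0, 0.0005], [0, 0, 0], 1], [[0, 0, 0.0005], [0, 0, 0], 1], [[0, 0, 0.0005], [0, 0, 0], 1], [[0, 0, 0.0005], [0, 0, 0], 1], [[0, 0, 0.0005], [0, 0, 0], 1], [[0, 0, 0.0005], [0, 0, 0], 1], [[0, 0, 0.0005], [0, 0, 0], 1], [[0, 0, 0.0005], [0, 0, 0], 1], [[0, 0, 0.0005], [0, 0, 0], 1], [[0, 0, 0.0005], [0, 0, 0], 1]], "newtons": 30}}

```text
time_s: 10.8
tool_pos: [606.2, 32.1, 28.6]
eef_rot: [0.0, 0.23, 0.973, 0.0]
contact_force: [-0.4, -0.9, 6.1]
opening: 0.298
```

```bash
python3 look.py 7
```

```text
10.8 [606.2344696   32.13255831  28.64460801] 0.2983311284198601 [-0.43884415 -0.92283439  6.06640111] [-0.12096404 -0.06086092 -0.01257448]
```

View pics/c7.png

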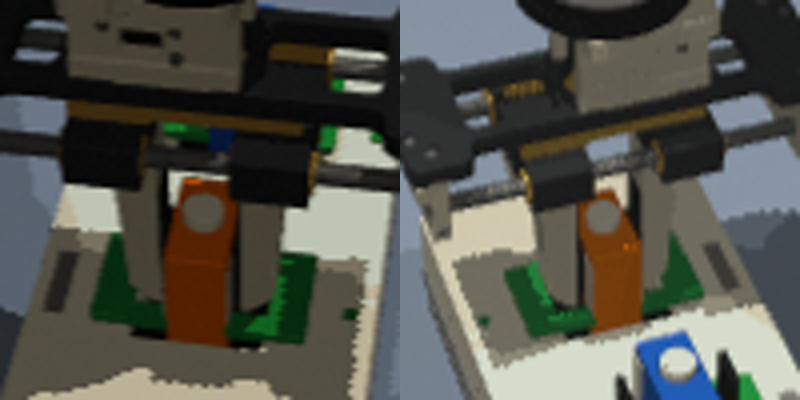

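View pics/v7.png

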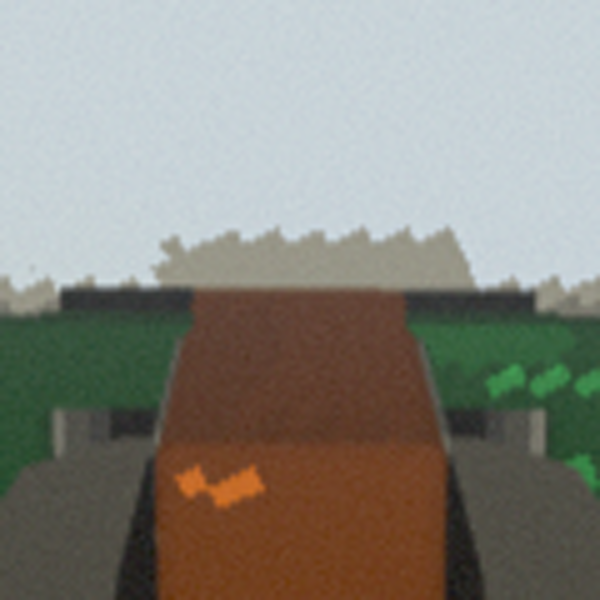

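Emit:
{"name": "servo_tool", "arguments": {"increments": [[[0, 0, -0.002], [0, 0, 0], 1], [[0, 0, -0.004], [0, 0, 0], 1], [[0, 0, -0.006], [0, 0, 0], 1], [[0, 0, -0.008], [0, 0, 0], 1], [[0, 0, -0.01], [0, 0, 0], 1], [[0, 0, -0.01], [0, 0, 0], 1]]}}

```text
time_s: 11.55
tool_pos: [605.4, 32.0, 38.1]
eef_rot: [-0.0, 0.23, 0.973, -0.0]
contact_force: [0.2, -0.5, -3.3]
opening: 0.3
```

```bash
python3 look.py 8
```

```text
11.55 [605.44536857  32.00749513  38.1239958 ] 0.3003051401767841 [ 0.19951324 -0.53899117 -3.26288155] [-0.04324222 -0.16394177  0.00897995]
```

View pics/c8.png

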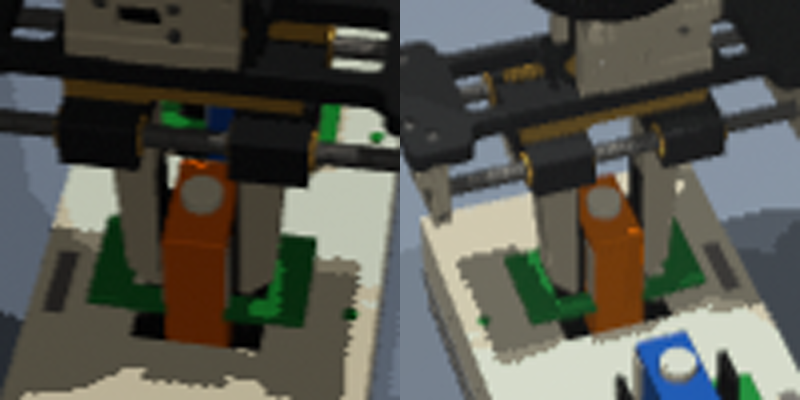

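View pics/v8.png

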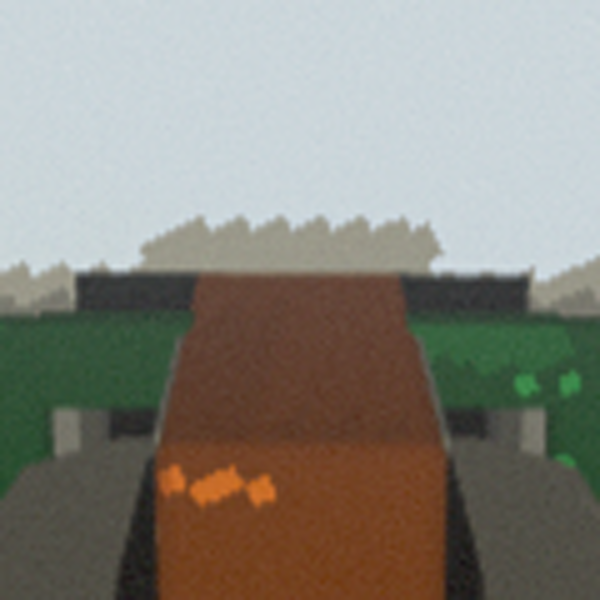

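Emit:
{"name": "servo_tool", "arguments": {"increments": [[[0, 0, -0.005], [0, 0, 0], 1], [[0, 0, -0.012], [0, 0, 0], 1], [[0, 0, -0.02], [0, 0, 0], 1], [[0, 0, -0.028], [0, 0, 0], 1], [[0, 0, -0.037], [0, 0, 0], 1], [[0, 0, -0.047], [0, 0, 0], 1], [[0, 0, -0.057], [0, 0, 0], 1], [[0, 0, -0.067], [0, 0, 0], 1], [[0, 0, -0.077], [0, 0, 0], 1], [[0, 0, -0.086], [0, 0, 0], 1], [[0, 0, -0.094], [0, 0, 0], 1], [[0, 0, -0.101], [0, 0, 0], 1], [[0, 0, -0.106], [0, 0, 0], 1], [[0, 0, -0.109], [0, 0, 0], 1], [[0, 0, -0.11], [0, 0, 0], 1], [[0, 0, -0.11], [0, 0, 0], 1], [[0, 0, -0.11], [0, 0, 0], 1], [[0, 0, -0.11], [0, 0, 0], 1]]}}

```text
time_s: 13.5
tool_pos: [605.5, 32.0, 148.0]
eef_rot: [-0.0, 0.23, 0.973, -0.0]
contact_force: [-0.3, 0.3, -2.9]
opening: 0.303
```

```bash
python3 look.py 9; python3 - <<'E'
from h import *
from rig import manip, optics
for n in ("scene","side"):
    cv2.imwrite(f"pics/{n}9.png",optics.capture(n)[:,:,::-1][120:340,140:480].repeat(2,0).repeat(2,1))
E
```

```text
13.5 [605.52627515  32.04429144 147.98900766] 0.3034212421123741 [-0.3134295   0.2667801  -2.93969781] [ 0.04974703 -0.13617725 -0.0153921 ]
```

View pics/v9.png

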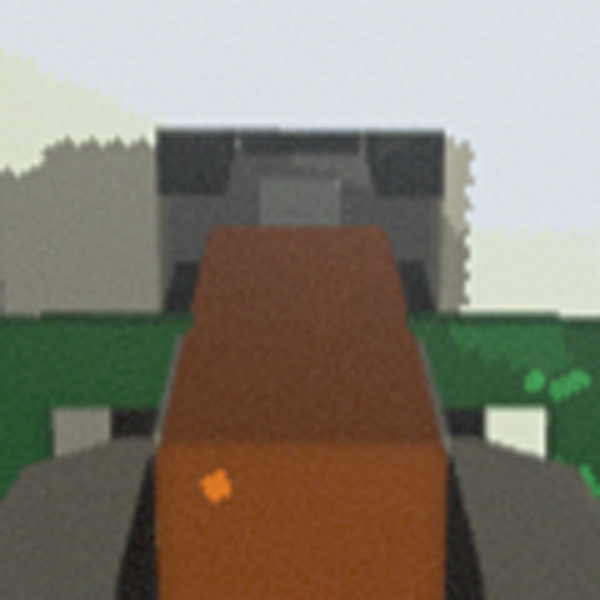

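View pics/scene9.png

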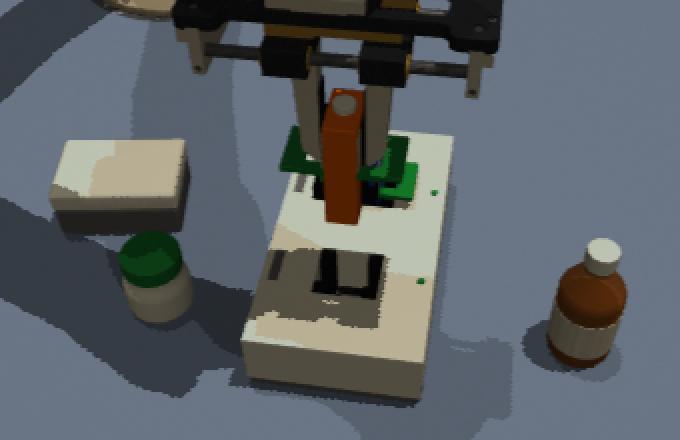

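View pics/side9.png

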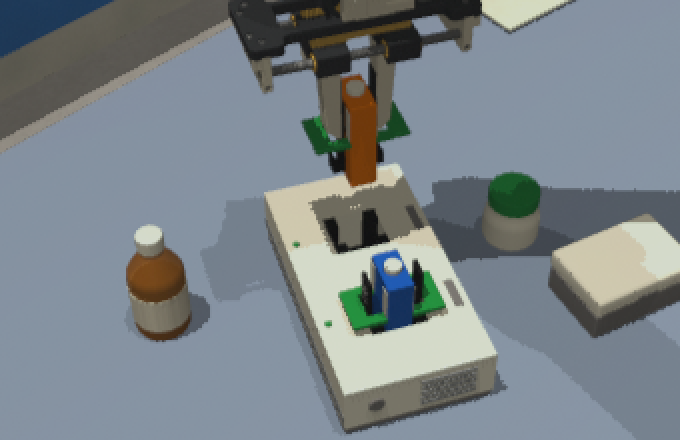

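Emit:
{"name": "servo_tool", "arguments": {"increments": [[[0, 0, 0], [0, 0, 0], 1], [[0, 0, 0], [0, 0, 0], 1], [[0, 0, 0], [0, 0, 0], 1], [[0, 0, 0], [0, 0, 0], 1], [[0, 0, 0], [0, 0, 0], 1]]}}

```text
time_s: 14.25
tool_pos: [605.7, 32.0, 148.3]
eef_rot: [-0.0, 0.23, 0.973, -0.0]
contact_force: [0.5, 0.3, -3.5]
opening: 0.301
```

```bash
python3 - <<'E'
from h import *
from rig import manip, optics
M=[optics.camera_params(n) for n in ("scene","side")]
o=[np.array([312,172.]),np.array([318,164.])]
r=least_squares(lambda P:np.concatenate([proj([P],m)[0]-q for m,q in zip(M,o)]),[600,30,200],x_scale=100)
print("port",r.x,r.fun,"underside",r.x[2]-94)
s=manip.read_state();print(s["time_s"],s["tool_pos"],s["opening"],s["contact_force"],abs(s["joint_velocities"]).max())
if r.x[2]-94>115: print(manip.job_done())
E
```

```text
port [604.67009669  32.11816935 226.21694519] [-0.24657016 -0.09287639 -0.30865706  0.12569302] underside 132.21694518755285
14.25 [605.71213444  32.03376413 148.29513914] 0.3006231728575935 [ 0.45101877  0.32207311 -3.52523452] 0.0021756129975567745
the job is handed in; nothing more can be done
None
```

I pressed the orange cassette down by its wings until it met its stop, pinched both catches with 30 N, lifted it straight out, and handed the job in at about 14 s. At the stop the force jumped from about 7 N to 13 N after roughly 6 mm of travel.

**Last checks:**
- **Height:** the cassette's underside is about 132 mm above the bench, worked out from two cameras, which leaves about 74 mm of air above the dock top.
- **Hold:** the cassette is upright, the arm is still, the grip opening is steady and the wrist carries about 3.5 N, which fits the cassette's weight.
- **Surroundings:** the blue cassette is still seated, and the bottle, jar and tip box look unmoved in the pictures. I checked these by eye and did not measure them.

**Two readings disagreed with the figures given:**
- **Fingertip position:** the fingertips first touched the wings about 35 mm behind the reported tool point instead of at it. I relied on the cameras and on touch instead.
- **Pinch width:** the reported opening came to about 28 mm over the pinched catches against the expected 32 mm, while the wrist picture suggested about 31 mm. The cassette came free with no resistance beyond its weight.

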